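# Seat the drill guide on the pipe-drilling fixture and hold it down

## Robot

A 6-joint arm with a two-finger parallel gripper is mounted at the origin on the work surface. World frame = base frame: x ahead of the robot, y to its left, z up, the work surface at z = 0. Lengths are in m, angles in rad, forces in N, time in s.
With the tool pointing down it reaches from about 0.225 to 0.725 m from the base axis. Payload 3.1 kg.
Tool frame: the origin (TCP) lies midway between the tips of the shut fingers; the grasp point (between the pads) lies 19 mm behind it; z points along the fingers, y is the direction in which the jaws open and shut (so a half turn about z gives the same grasp; the last joint's range is limited). The gripper opens to 85 mm and grips with 20 to 120 N. Pads are 22 mm wide; open, the fingers measure 114 mm over their backs; the gripper's body (76 mm by 85 mm) begins 54 mm behind the grasp point. The pads swing forward as they close: fully open they stand 13 mm farther back than shut.
Start: joints at [-1.247, 0.048, 0.099, 1.622, 0, 1.443], TCP at [0.229, -0.472, 0.231] pointing down, gripper open.
Joint ranges: [-2.91, 2.91], [-0.99, 1.94], [-1.21, 1.42], [-2.12, 2.29], [-1.49, 1.47], [-3.14, 3.14]. Speed limits (rad/s): [2.79, 2.79, 3.14, 3.14, 3.14, 3.14].

## Interface

Orientations are given as a rotation vector (axis times angle).
In Python, from bench import arm gives the robot as it stands. The module is installed in compiled form; this text tells all that it offers.
- The arm moves only by the tool send_rows, never from a script. Its argument "moves" is a list of rows, each a list of 2 entries, a list of its own where there are three numbers: the shift along the tool's x, y, z in m, then the turn about the tool's z in rad. A call has 1 to 8 rows; each row is the pose to reach, as a shift and turn from the pose commanded when the call began, along the tool's axes at that moment; what a row does not reach only later rows make up. A row lasts 1/10 s, in which the tool goes at most 50 mm and 8.59 degrees, less where a joint would pass 70% of its speed; a pose out of reach is approached as far as the arm can. A call with a gripper value outside its range is refused whole. "claw" is the closure, from 0 (fully open) to 1 (shut), set as the call begins (left out, the last holds). The fingers move at their own pace and stop on an object; "force" is the grip in N (left out, the last holds). Time passes only in rows, so rows that repeat a pose let the fingers close. It gives the time, the measured TCP pose, the force and the opening at its end, in the units of the state.
- arm.read_state(): the state, without advancing time (a new reading comes with each control period).
- arm.camera(name): name is "scene" or "side" or "wrist"; returns (picture, depth): 480x640x3 uint8, red, green, blue; 480x640 float32, m along the optical axis (not along the pixel's ray), 0 where there is no reading.
- arm.calibration(name): a dict with "camera_matrix" (3x3 intrinsics, pixels), "extrinsics" (4x4, takes a point from camera to world coordinates); the wrist camera has in their place "mount" (4x4, takes a point from camera to tool coordinates, whose origin is the TCP and whose axes are the flange's). Camera axes: x right, y up, looking along -z (the intrinsics and any distortion apply to the point x, -y, -z); pixel columns grow to the right and rows downward; lengths in m; the calibration is good to about 2 mm. A picture is of the moment at which its call begins: read the wrist's pose just before it. calibration takes no time and is no camera call.
- arm.close_job(): hands the job in, once; it reports no verdict.
Trained networks look in the newest picture that a camera, given by its name, has taken for a name from the list of things; names that differ only in an ending like _2 or _b are one class to them, and where a whole thing is asked for, a point or a joint stands for the part that bears it (a point fixed in the world has none). Each returns a list of dicts, best first, with "score" (0 to 1); they miss things now and then, are a little off and sometimes report something else, mostly with a low value. They report only what shows in the picture. A call takes as long as a camera call. They do not tell look-alikes from the thing itself.
- arm.masks_of(target, camera): "mask" (480x640 bool, what is visible of it) and "extent" ([left, top, width, height] in pixels, round what is visible of it).
The state is a dict: "time": time; "qpos": joint angles; "qd": joint speeds; "joint_torque": joint torques, N m; "tcp_pos": TCP position; "eef_rot": TCP orientation; "force": force on the tool from outside, world axes, zero at the start; "ft_torque": the same for the moment, N m; "width": finger opening in m.
Only numpy, scipy, OpenCV 4.12 (cv2) and the standard library are available. Lean on these libraries where they do the work, as an engineer would, in place of code of your own. Each camera call takes 0.05 s, during which the arm holds its last target.

## Task

Take the plywood drill guide with the green grip and set it astride the narrow rib of the pipe-drilling fixture, either way round, easing it along as needed until its hidden hole drops over the locating pin. Then press it fully down against the spring plungers and finish while still holding it down, ready for drilling. Leave the other things on the table where they are.

Things in the scene. Friction and masses are not known exactly. Their poses are not given: they have to be found in the camera images.
- guide_center (a point): Centre of the loose plywood drill guide (0.25 kg, 78 mm tall), 39 mm above its underside: an upside-down channel 100 mm long (x), 54 mm wide (y). From below: two cheeks 10 mm thick, 24 mm high along the long sides with a 34 mm gap, then a plate 18 mm thick whose top is 3 mm above this point, then the green grip. It starts standing on its cheeks on the table. Half a turn makes no difference.
- guide_grip (a point): Middle of the guide's green grip, 21 mm above the guide's centre. The grip is 60 mm long (x), 18 mm thick (y, pinch it across this) and 36 mm tall, standing on the plate. Beyond its ends, 41 mm from the middle, two brass bushes stand 3 mm above the plate.
- guide_hole (a point): Mouth of the hidden hole in the middle of the underside of the guide's plate, 15 mm below the guide's centre: 14 mm diameter, 18 mm deep, 2 mm chamfer; not visible from above.
- pin_foot (a point): Foot of the steel locating pin, in the middle of the rib's top, 90 mm above the table; x along the rib, z up. The pin is 12 mm in diameter and 14 mm tall, its upper 4 mm tapering to 6 mm. Above this point the guide's centre stands 29 mm when its plate rides on the pin's tip, 22 mm when it has dropped over the pin onto the plungers, 15 mm when fully down on the rib.
- fixture: The drilling fixture, fixed to the table; origin under its middle, straight below the pin. Plywood base board 180 (x) x 130 x 18 mm; upright plywood rib on it, 160 mm long (x), 30 mm thick, top 90 mm above the table with 4 mm bevelled edges. A 22 mm copper pipe crosses the rib 40 mm from the pin towards +x, its top 31 mm below the rib's top, reaching 60 mm to either side.
- plungers (a joint): How far the two brass spring plungers are pushed down, in m: 0 free (they stand 7 mm above the rib's top, 22 mm either side of the pin along the rib, moving together), 0.007 fully down. They need 4.5 N to start moving and 11 N to go fully down; the guide's own weight does not move them.
- tee: Bystander, to be left alone: copper tee fitting, run 60 mm, branch 35 mm, 24 mm thick, lying flat between the fixture and the guide; origin under its middle.
- coupling: Bystander, to be left alone: copper sleeve, 28 mm across and 30 mm tall, standing on end between the fixture and the guide; origin under its middle.
- jug: Bystander, to be left alone: small brass jug, 118 mm tall, 68 mm across plus a handle, at the back; origin under its middle.
- cutter: Bystander, to be left alone: red hand pipe cutter, 130 x 50 x 24 mm, lying at the back; origin under its middle.
- screwdriver: Bystander, to be left alone: screwdriver lying on the robot's right; origin under its middle.
- offcut: Bystander, to be left alone: plywood offcut 90 x 50 x 18 mm lying on the right; origin under its middle.
- screw_jar: Bystander, to be left alone: amber jar with a steel cap, 60 mm across and 75 mm tall, on the left; origin under its middle.
Things that resemble listed ones, but are neither listed nor needed, are in the scene too. What is shaped like the part that bears guide_center but purple or turquoise is not meant.

How it is judged:
By the outcome, as a careful person would: the job done as asked, in the order asked, and still so for the second after the job is handed in, while the arm keeps its last pose, push and grip.
It also fails if it takes over 48 s, if anything falls off the work surface, if the arm or the gripper's body presses on something with over 40 N, if the wrist force passes 120 N, or if a joint passes its speed limit or range.

## Working session

There is one attempt and no reset: what is moved stays moved. The work goes in short steps, Python scripts to look and compute and a tool call to move; the robot and the scene stay as the last step left them, time stands still between calls to the robot, and variables do not carry over. Pictures are saved under pics/ and viewed, and the job is handed in when it is done.

Besides the shell and the picture viewer there is one more tool, called after "Emit:" in YAML: its name, and indented under it one key for each argument. send_rows: Moves the arm, as the interface text tells. Its arguments: {"type":"object","properties":{"moves":{"type":"array","items":{"type":"array"}},"claw":{"type":"number"},"force":{"type":"number"}},"required":["moves"]}

```bash
mkdir -p pics; cat > h.py <<'E'
import numpy as np, cv2
from bench import arm
from scipy.spatial.transform import Rotation as R
def ext(name,st=None):
    c=arm.calibration(name)
    K=np.array(c["camera_matrix"])
    if name=="wrist":
        T=np.eye(4);T[:3,:3]=R.from_rotvec(st["eef_rot"]).as_matrix();T[:3,3]=st["tcp_pos"]
        return K,T@np.array(c["mount"]),c
    return K,np.array(c["extrinsics"]),c
def cloud(name,depth,st=None):
    K,E,c=ext(name,st)
    v,u=np.mgrid[0:480,0:640]
    x=(u-K[0,2])/K[0,0];y=(v-K[1,2])/K[1,1]
    P=np.stack([x*depth,-y*depth,-depth,np.ones_like(depth)],-1)
    return (P@E.T)[...,:3]
def save(n,p): cv2.imwrite("pics/"+n+".png",cv2.cvtColor(p,cv2.COLOR_RGB2BGR))
E
python3 - <<'E'
from h import *
s=arm.read_state();print(s)
for n in ["scene","side"]:
    st=arm.read_state();p,d=arm.camera(n);save(n+"0",p);np.save(n+"0.npy",d);np.save(n+"0rgb.npy",p)
    print(n,{k:v for k,v in arm.calibration(n).items()})
    for t in ["guide_center","fixture"]:
        for m in arm.masks_of(t,n)[:4]:
            C=cloud(n,d,st)[m["mask"]&(d>0)]
            print(n,t,m["score"],m["extent"],np.median(C,0).round(3) if len(C) else None,C.max(0).round(3))
E
```

```text
{'time': 0.0, 'qpos': array([-1.24679625e+00,  4.87487533e-02,  9.75620624e-02,  1.62198154e+00,
       -1.64777309e-05,  1.44300727e+00]), 'qd': array([-4.76325893e-05,  8.54049542e-04, -6.78083893e-04, -4.87635321e-04,
       -1.24967956e-03,  6.15879600e-04]), 'joint_torque': array([ 6.50300299e-04, -3.38780022e+01,  3.20016253e+01,  2.02885835e-02,
        7.98107394e-07,  3.67719508e-06]), 'tcp_pos': array([ 0.22899373, -0.47174199,  0.23010025]), 'eef_rot': array([-3.05947878e+00, -7.03120243e-01,  3.90399023e-04]), 'force': array([-0.52644367,  0.73100742,  0.22226875]), 'ft_torque': array([-0.01684551, -0.02728036,  0.01318971]), 'width': 0.08543831783422517}
scene {'camera_matrix': array([[436.02200909,   0.        , 320.47060021],
       [  0.        , 436.02200909, 233.70242724],
       [  0.        ,   0.        ,   1.        ]]), 'extrinsics': array([[-0.52893737, -0.72245896,  0.44528454,  0.96111601],
       [ 0.8485532 , -0.44186595,  0.29105319,  0.27719982],
       [-0.01351791,  0.53179652,  0.84676427,  0.87425526],
       [ 0.        ,  0.        ,  0.        ,  
[... 847 characters left out ...]
[-7.18676614e-01, -4.72680010e-01,  5.09977972e-01,
         6.74598934e-01],
       [ 3.21866997e-04,  7.33191532e-01,  6.80022113e-01,
         1.00926810e+00],
       [ 0.00000000e+00,  0.00000000e+00,  0.00000000e+00,
         1.00000000e+00]])}
side guide_center 0.91 [241.4, 344.3, 36.3, 58.8] [0.411 0.335 0.044] [0.499 0.38  0.085]
side guide_center 0.89 [231.1, 285.3, 48.3, 40.7] [0.557 0.227 0.043] [0.62  0.257 0.086]
side guide_center 0.85 [179.8, 251.8, 39.3, 51.5] [0.698 0.275 0.044] [0.822 0.299 0.085]
side guide_center 0.73 [297.0, 305.2, 30.4, 53.4] [0.407 0.192 0.044] [0.489 0.236 0.084]
side fixture 0.88 [342.6, 184.3, 84.8, 68.0] [ 0.534 -0.186  0.034] [ 0.637 -0.124  0.107]
```

View pics/scene0.png

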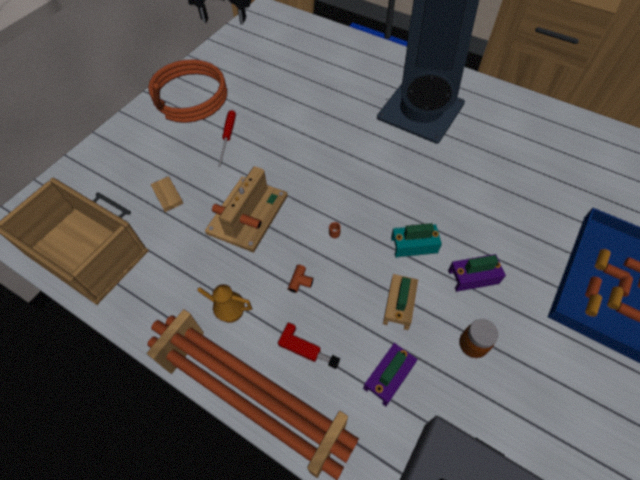

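View pics/side0.png

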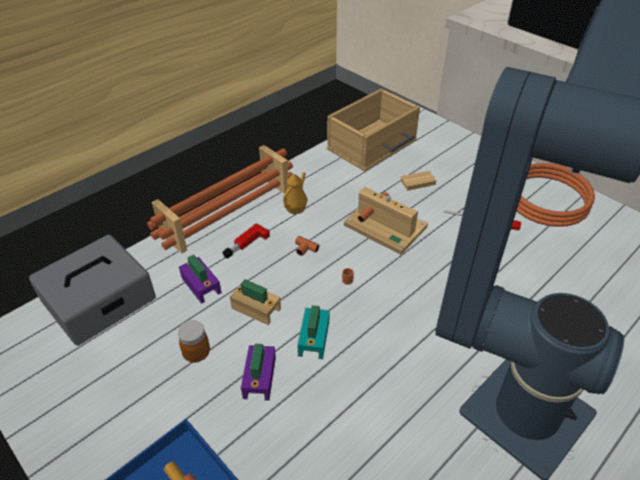

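The plywood guide is at scene (402,300) and side (256,300), with purple and turquoise look-alikes around it. The fixture is at scene (245,208) with the pipe on the end facing the camera. Next I measure both poses.

```bash
python3 - <<'E'
from h import *
for n in ["scene","side"]:
    d=np.load(n+"0.npy");p=np.load(n+"0rgb.npy");C=cloud(n,d)
    hsv=cv2.cvtColor(p,cv2.COLOR_RGB2HSV)
    x,y,z=C[...,0],C[...,1],C[...,2]
    near=(abs(x-.58)<.09)&(abs(y-.217)<.06)&(d>0)
    g=near&(z>.072)&(z<.09); 
    pl=near&(z>.036)&(z<.05)
    for nm,m in [("griptop",g),("plate",pl)]:
        q=C[m][:,:2].astype(np.float32);r=cv2.minAreaRect(q)
        print(n,nm,len(q),q.mean(0),r,C[m][:,2].mean())
    f=(abs(x-.56)<.12)&(abs(y+.187)<.1)&(d>0)
    for nm,m in [("ribtop",f&(z>.084)&(z<.094)),("above",f&(z>.095)),("base",f&(z>.012)&(z<.025))]:
        q=C[m][:,:2].astype(np.float32);r=cv2.minAreaRect(q)
        print(n,nm,len(q),q.mean(0),r,C[m][:,2].mean()); 
        if nm=="above":print(C[m].round(3).tolist())
for n,(a,b,c,e) in {"scene":(190,150,310,260),"side":(330,170,440,260)}.items():
    p=np.load(n+"0rgb.npy")[b:e,a:c];save(n+"crop",cv2.resize(p,None,fx=6,fy=6,interpolation=cv2.INTER_CUBIC))
E
```

```text
scene griptop 259 [0.5692595  0.21550034] ((0.5681623220443726, 0.2152596116065979), (0.05985197797417641, 0.01807982660830021), 17.207393646240234) 0.078481489617348
scene plate 964 [0.58133847 0.21991049] ((0.5976343154907227, 0.2249826192855835), (0.16658852994441986, 0.05562764033675194), 18.489303588867188) 0.04283480894084215
scene ribtop 739 [ 0.5522865 -0.2008476] ((0.5475581884384155, -0.2039044350385666), (0.1613140106201172, 0.032329726964235306), 8.39537239074707) 0.0897853430171317
scene above 47 [ 0.5470564  -0.20290744] ((0.5468319654464722, -0.201527401804924), (0.05110280215740204, 0.010513177141547203), 6.982150077819824) 0.09926205854544048
[[0.525, -0.21, 0.099], [0.523, -0.208, 0.097], [0.522, -0.207, 0.097], [0.526, -0.209, 0.097], [0.525, -0.207, 0.097], [0.524, -0.205, 0.096], [0.528, -0.208, 0.095], [0.527, -0.206, 0.096], [0.526, -0.203, 0.097], [0.53, -0.206, 0.095], [0.528, -0.202, 0.095], [0.545, -0.207, 0.104], [0.544, -0.206, 0.103], [0.542, -0.205, 0.102], [0.549, -0.207, 0.105], [0.548, -0.205, 0.105], [0.546, -0.204, 0.104], [0.544, -0.203, 0.101], [
[... 2204 characters left out ...]
96], [0.547, -0.201, 0.097], [0.545, -0.202, 0.098], [0.544, -0.201, 0.095], [0.531, -0.209, 0.099], [0.526, -0.198, 0.104], [0.529, -0.206, 0.098], [0.523, -0.202, 0.104], [0.542, -0.191, 0.095], [0.527, -0.204, 0.097], [0.525, -0.206, 0.097], [0.524, -0.205, 0.096], [0.522, -0.206, 0.096], [0.517, -0.212, 0.095], [0.524, -0.197, 0.097], [0.51, -0.196, 0.096], [0.494, -0.207, 0.096], [0.492, -0.21, 0.095], [0.491, -0.211, 0.096], [0.482, -0.221, 0.095], [0.492, -0.205, 0.095], [0.477, -0.218, 0.097], [0.476, -0.205, 0.095]]
side base 1234 [ 0.5293855  -0.17425655] ((0.5500084161758423, -0.20176532864570618), (0.18119196593761444, 0.13685157895088196), 7.745173454284668) 0.019203910969782613
```

```bash
cat >> h.py <<'E'
def rel(tgt,yaw=None,st=None,p=1):
    """tool-frame shift and turn (rad) to reach world tgt, tool-x yaw (deg)"""
    st=st or arm.read_state();M=R.from_rotvec(st["eef_rot"]).as_matrix()
    s=M.T@(np.array(tgt)-st["tcp_pos"]);cy=np.degrees(np.arctan2(M[1,0],M[0,0]))
    tilt=np.degrees(np.arccos(-M[2,2]))
    t=0 if yaw is None else np.radians(-(((yaw-cy)+180)%360-180))
    if p: print("t",st["time"],"tcp",np.round(st["tcp_pos"],4),"yaw",cy.round(2),"tilt",tilt.round(2),"F",st["force"].round(1),"w",round(st["width"],4),"q6",st["qpos"][5].round(2),"\nshift",s.round(4),"turn",round(float(t),4))
E
python3 -c "
from h import *
rel([.569,.216,.20],-162.8)"
```

```text
t 0.3 tcp [ 0.2291 -0.4721  0.2309] yaw 25.88 tilt 0.05 F [-1.1  0.4  0. ] w 0.0855 q6 1.44 
shift [ 0.6062 -0.4707  0.0314] turn -2.99
```

Emit:
send_rows:
  moves:
    - [[0.015, -0.012, 0], -0.07]
    - [[0.045, -0.035, 0], -0.21]
    - [[0.075, -0.058, 0], -0.35]
    - [[0.106, -0.082, 0], -0.5]
    - [[0.136, -0.106, 0], -0.64]
    - [[0.167, -0.13, 0], -0.79]
    - [[0.197, -0.153, 0], -0.94]
    - [[0.228, -0.177, 0], -1.08]
  claw: 0
  force: 80

```text
time: 1.1
tcp_pos: [0.3575, -0.2122, 0.2314]
eef_rot: [2.258, 2.183, 0.0]
force: [0.8, -0.3, -0.3]
width: 0.0853
```

```bash
python3 -c "
from h import *
rel([.569,.216,.20],-162.8)"
```

```text
t 1.1 tcp [ 0.3575 -0.2122  0.2314] yaw 88.08 tilt 0.04 F [ 0.8 -0.3 -0.3] w 0.0853 q6 0.91 
shift [0.435  0.197  0.0314] turn -1.9045
```

Emit:
send_rows:
  moves:
    - [[0.035, 0.016, 0], -0.145]
    - [[0.07, 0.032, 0], -0.29]
    - [[0.105, 0.048, 0], -0.43]
    - [[0.14, 0.064, 0], -0.58]
    - [[0.175, 0.08, 0], -0.72]
    - [[0.21, 0.095, 0], -0.87]
    - [[0.245, 0.11, 0], -1.01]
    - [[0.28, 0.126, 0], -1.16]

```text
time: 1.9
tcp_pos: [0.4943, 0.0629, 0.2314]
eef_rot: [0.691, 3.064, -0.0]
force: [0.7, -0.3, -0.3]
width: 0.0856
```

```bash
python3 -c "
from h import *
rel([.569,.216,.20],-162.8)"
```

```text
t 1.9 tcp [0.4943 0.0629 0.2314] yaw 154.59 tilt 0.02 F [ 0.7 -0.3 -0.3] w 0.0856 q6 0.44 
shift [-0.0018  0.1703  0.0314] turn -0.7437
```

Emit:
send_rows:
  moves:
    - [[0, 0.035, 0], -0.14]
    - [[0, 0.07, 0], -0.28]
    - [[0, 0.1, 0.01], -0.42]
    - [[-0.001, 0.13, 0.02], -0.56]
    - [[-0.002, 0.155, 0.03], -0.68]
    - [[-0.002, 0.17, 0.031], -0.744]
    - [[-0.002, 0.17, 0.031], -0.744]

```text
time: 2.6
tcp_pos: [0.5695, 0.2152, 0.1987]
eef_rot: [0.464, -3.105, -0.0]
force: [-0.6, -1.0, -0.3]
width: 0.0854
```

```bash
python3 - <<'E'
from h import *
rel([.569,.216,.20],-162.8)
st=arm.read_state();p,d=arm.camera("wrist");save("w1",p);C=cloud("wrist",d,st)
x,y,z=C[...,0],C[...,1],C[...,2]
print(arm.calibration("wrist"))
near=(abs(x-.57)<.06)&(abs(y-.217)<.06)&(d>0)
for nm,m in [("griptop",near&(z>.07)&(z<.09)),("plate",near&(z>.034)&(z<.052))]:
    q=C[m][:,:2].astype(np.float32)
    if len(q): print(nm,len(q),q.mean(0),cv2.minAreaRect(q),C[m][:,2].mean())
E
```

```text
t 2.6 tcp [0.5695 0.2152 0.1987] yaw -163.01 tilt 0.11 F [-0.6 -1.  -0.3] w 0.0854 q6 -0.05 
shift [ 0.0002  0.001  -0.0013] turn -0.0036
{'camera_matrix': array([[425.88519472,   0.        , 322.74630411],
       [  0.        , 425.88519472, 235.97615869],
       [  0.        ,   0.        ,   1.        ]]), 'mount': array([[ 6.74172226e-05,  9.58343583e-01,  2.85617878e-01,
         7.22570811e-02],
       [ 9.99999693e-01, -2.87656587e-04,  7.29144281e-04,
         5.52092619e-04],
       [ 7.80930607e-04,  2.85617742e-01, -9.58343308e-01,
        -1.44023397e-01],
       [ 0.00000000e+00,  0.00000000e+00,  0.00000000e+00,
         1.00000000e+00]])}
griptop 2559 [0.5669245  0.21453817] ((0.5684113502502441, 0.2149265855550766), (0.05948297679424286, 0.017995405942201614), 17.333572387695312) 0.07902929402265949
plate 7491 [0.5634338  0.21331047] ((0.5689936876296997, 0.215046226978302), (0.10064423084259033, 0.05407683551311493), 17.22624397277832) 0.043497112816405434
```

View pics/w1.png

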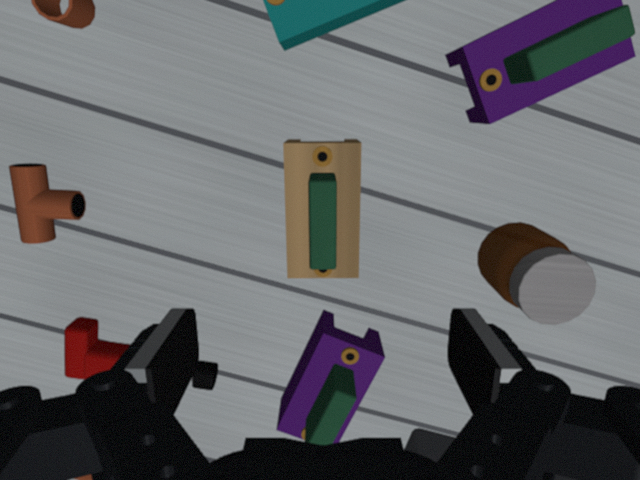

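The wrist view shows the plywood guide at (322,210), square to the jaws. All three cameras agree on its pose, (0.569, 0.215), yaw 17.2°, so I descend.

Emit:
send_rows:
  moves:
    - [[0, 0, 0.025], -0.004]
    - [[0, 0, 0.06], -0.004]
    - [[0, 0, 0.095], -0.004]
    - [[0, 0, 0.125], -0.004]
    - [[0, 0, 0.142], -0.004]
    - [[0, 0, 0.15], -0.004]
    - [[0, 0, 0.15], -0.004]

```text
time: 3.35
tcp_pos: [0.5686, 0.2126, 0.0495]
eef_rot: [0.464, -3.105, 0.001]
force: [-0.3, -0.5, 0.5]
width: 0.0853
```

Emit:
send_rows:
  moves:
    - [[0, 0, 0], 0]
    - [[0, 0, 0], 0]
    - [[0, 0, 0], 0]
    - [[0, 0, 0], 0]
    - [[0, 0, 0], 0]
    - [[0, 0, 0], 0]
    - [[0, 0, 0], 0]
    - [[0, 0, 0], 0]
  claw: 1
  force: 80

```text
time: 4.15
tcp_pos: [0.57, 0.214, 0.0511]
eef_rot: [-0.467, 3.105, 0.001]
force: [-0.1, 2.3, 4.7]
width: 0.0166
```

```bash
python3 -c "
from h import *
rel([.569,.216,.20],-162.8)"
```

```text
t 4.15 tcp [0.57   0.214  0.0511] yaw -162.9 tilt 0.08 F [-0.1  2.3  4.7] w 0.0166 q6 -0.05 
shift [ 0.0002  0.0023 -0.1489] turn -0.0018
```

Emit:
send_rows:
  moves:
    - [[0, 0, -0.008], 0]
    - [[0, 0, -0.025], 0]
    - [[0, 0, -0.05], 0]
    - [[0, 0, -0.08], 0]
    - [[0, 0, -0.11], 0]
    - [[0, 0, -0.135], 0]
    - [[0, 0, -0.148], 0]
    - [[0, 0, -0.15], 0]

```text
time: 4.95
tcp_pos: [0.5704, 0.2136, 0.2019]
eef_rot: [-0.466, 3.104, -0.0]
force: [-0.0, 0.2, -1.3]
width: 0.0168
```

```bash
python3 - <<'E'
from h import *
rel([.549,-.202,.20],-171.6)
p,d=arm.camera("wrist");save("w2",p);st=arm.read_state();C=cloud("wrist",d,st)
M=R.from_rotvec(st["eef_rot"]).as_matrix();L=(C-st["tcp_pos"])@M
ok=(d>0)&(abs(L[...,1])<.06)&(abs(L[...,0])<.08)
for nm,lo,hi in [("plate",0,.02),("top",-.045,-.02)]:
    m=ok&(L[...,2]>lo)&(L[...,2]<hi); q=L[m]
    if len(q): print(nm,len(q),q.mean(0),cv2.minAreaRect(q[:,:2].astype(np.float32)))
print(np.histogram(L[ok][:,2],bins=np.arange(-.05,.06,.005)))
E
```

```text
t 4.95 tcp [0.5704 0.2136 0.2019] yaw -162.92 tilt 0.14 F [-0.   0.2 -1.3] w 0.0168 q6 -0.05 
shift [ 0.1425 -0.391   0.0017] turn 0.1515
plate 15438 [0.0308124  0.00072955 0.00748836] ((0.0005225390195846558, 0.000613868236541748), (0.05436868965625763, 0.10079508274793625), 89.88533020019531)
top 14190 [ 0.0051046   0.00039121 -0.02997886] ((0.0007659457623958588, 0.0005706101655960083), (0.05179193615913391, 0.0550944060087204), 47.83045959472656)
(array([ 2548,   846,  1412,   689, 10383,   860,   748,   659,   461,
         212,  1186, 13684,   289,   279,   201,   138,    81,    69,
          78,    72,     8]), array([-5.00000000e-02, -4.50000000e-02, -4.00000000e-02, -3.50000000e-02,
       -3.00000000e-02, -2.50000000e-02, -2.00000000e-02, -1.50000000e-02,
       -1.00000000e-02, -5.00000000e-03, -2.77555756e-17,  5.00000000e-03,
        1.00000000e-02,  1.50000000e-02,  2.00000000e-02,  2.50000000e-02,
        3.00000000e-02,  3.50000000e-02,  4.00000000e-02,  4.50000000e-02,
        5.00000000e-02,  5.50000000e-02]))
```

View pics/w2.png

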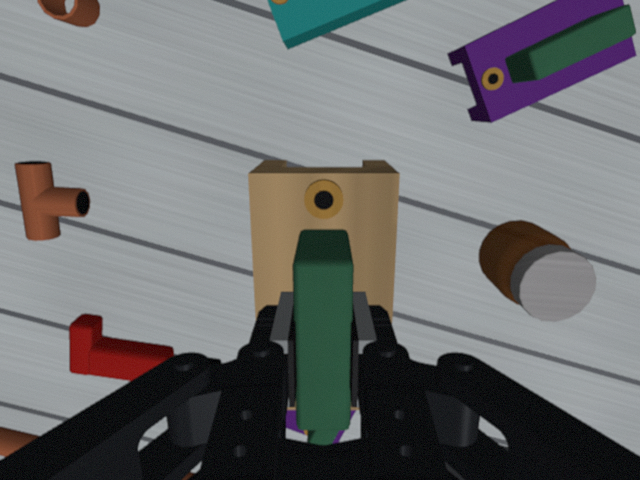

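Emit:
send_rows:
  moves:
    - [[0.003, -0.015, 0], 0.02]
    - [[0.01, -0.05, -0.003], 0.04]
    - [[0.018, -0.09, -0.008], 0.06]
    - [[0.026, -0.135, -0.008], 0.08]
    - [[0.036, -0.18, -0.008], 0.1]
    - [[0.045, -0.225, -0.008], 0.12]
    - [[0.052, -0.26, -0.008], 0.14]
    - [[0.055, -0.28, -0.008], 0.151]

```text
time: 5.8
tcp_pos: [0.5976, -0.0745, 0.2055]
eef_rot: [0.222, -3.129, 0.001]
force: [0.3, 0.2, -2.2]
width: 0.0167
```

Emit:
send_rows:
  moves:
    - [[0, 0, 0], 0]
    - [[0, 0, 0], 0]

```text
time: 6.0
tcp_pos: [0.598, -0.071, 0.2062]
eef_rot: [0.228, -3.13, -0.002]
force: [-0.7, 0.3, -2.8]
width: 0.017
```

```bash
cat > fx.py <<'E'
from h import *
import sys
def look(tag):
    st=arm.read_state();p,d=arm.camera("wrist");save(tag,p);np.savez(tag,p=p,d=d);C=cloud("wrist",d,st)
    M=R.from_rotvec(st["eef_rot"]).as_matrix();L=(C-st["tcp_pos"])@M
    held=(abs(L[...,1])<.065)&(abs(L[...,0])<.09)&(L[...,2]<.05)
    m0=(d>0)&(abs(L[...,1])<.03)&(abs(L[...,0])<.055)&(L[...,2]>.004)&(L[...,2]<.012)
    q=L[m0];
    if len(q):
        A=np.c_[q[:,:2],np.ones(len(q))];f=np.linalg.lstsq(A,q[:,2],rcond=None)[0]
        print("plate",len(q),f,cv2.minAreaRect(q[:,:2].astype(np.float32)))
    x,y,z=C[...,0],C[...,1],C[...,2]
    f=(abs(x-.549)<.11)&(abs(y+.202)<.09)&(d>0)&~held
    for nm,m in [("ribtop",f&(z>.086)&(z<.0935)),("above",f&(z>.0955)&(z<.11)),("pintop",f&(z>.1005)&(z<.11)),("base",f&(z>.012)&(z<.025))]:
        q=C[m][:,:2].astype(np.float32)
        if len(q): print(nm,len(q),q.mean(0),cv2.minAreaRect(q),C[m][:,2].mean())
    return st,p,d,C
E
python3 - <<'E'
from fx import *
rel([.549,-.202,.20],-171.6)
look("w3")
E
```

```text
t 6.0 tcp [ 0.598  -0.071   0.2062] yaw -171.68 tilt 0.23 F [-0.7  0.3 -2.8] w 0.017 q6 -0.37 
shift [ 0.0674 -0.1225  0.0062] turn -0.0015
plate 14541 [-0.00677624 -0.00686729  0.00756872] ((0.0008714757859706879, 0.0006855633109807968), (0.054295916110277176, 0.10022716224193573), 89.92679595947266)
ribtop 11727 [ 0.5518471  -0.20158944] ((0.5570743083953857, -0.20304560661315918), (0.14248886704444885, 0.03140178695321083), 8.256595611572266) 0.09085392645173822
above 796 [ 0.54763883 -0.20301142] ((0.5483031868934631, -0.20366527140140533), (0.05142003670334816, 0.011563465930521488), 7.705892086029053) 0.10058624683974621
pintop 366 [ 0.54807144 -0.20305656] ((0.5411022901535034, -0.20632337033748627), (0.026899341493844986, 0.01158851571381092), 18.150882720947266) 0.10373479234563
base 18206 [ 0.53981525 -0.18377334] ((0.5538414120674133, -0.20359966158866882), (0.1677720546722412, 0.13061584532260895), 8.293933868408203) 0.019480351982016614
```

View pics/w3.png

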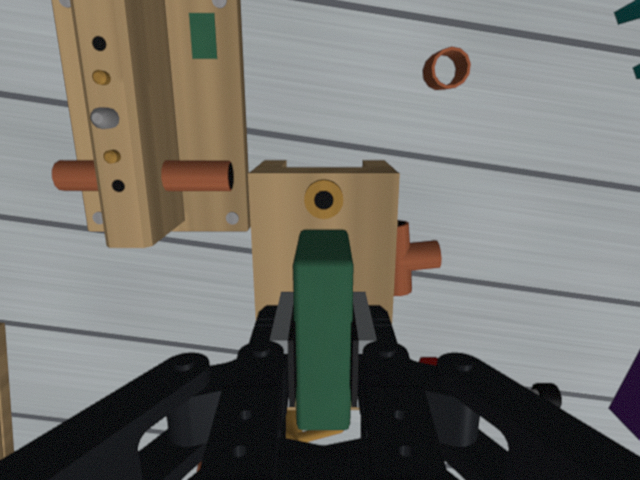

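```bash
python3 -c "
from h import *
rel([.549,-.2035,.19],-171.7)"
```

```text
t 6.05 tcp [ 0.5982 -0.0701  0.2066] yaw -171.6 tilt 0.19 F [-0.1  1.3 -2.4] w 0.0167 q6 -0.37 
shift [ 0.0681 -0.1248  0.0166] turn 0.0017
```

Emit:
send_rows:
  moves:
    - [[0.006, -0.012, 0], 0.002]
    - [[0.018, -0.034, 0], 0.002]
    - [[0.034, -0.062, 0.003], 0.002]
    - [[0.05, -0.09, 0.008], 0.002]
    - [[0.062, -0.112, 0.013], 0.002]
    - [[0.067, -0.122, 0.016], 0.002]
    - [[0.068, -0.1245, 0.0165], 0.002]
    - [[0.068, -0.1245, 0.0165], 0.002]

```text
time: 6.85
tcp_pos: [0.5503, -0.2028, 0.1918]
eef_rot: [-0.228, 3.133, 0.001]
force: [0.8, 0.5, -2.7]
width: 0.0165
```

Emit:
send_rows:
  moves:
    - [[0, 0, 0], 0]
    - [[0, 0, 0], 0]

```text
time: 7.05
tcp_pos: [0.5508, -0.2023, 0.1922]
eef_rot: [-0.231, 3.132, 0.0]
force: [-0.4, 0.3, -3.3]
width: 0.0168
```

```bash
python3 - <<'E'
from fx import *
rel([.549,-.2035,.165],-171.7)
look("w4")
rel([.549,-.2035,.165],-171.7)
p,d=arm.camera("side");save("s4",cv2.resize(p[120:300,280:500],None,fx=3.5,fy=3.3))
E
```

```text
t 7.05 tcp [ 0.5508 -0.2023  0.1922] yaw -171.58 tilt 0.04 F [-0.4  0.3 -3.3] w 0.0168 q6 -0.61 
shift [ 0.002  -0.0009  0.0272] turn 0.0021
plate 14579 [-0.00623134 -0.00773024  0.00755478] ((0.00070987269282341, 0.0006005764007568359), (0.10053273290395737, 0.0543765053153038), 0.12282334268093109)
ribtop 4034 [ 0.48917827 -0.21290651] ((0.4897611737251282, -0.21280546486377716), (0.041609957814216614, 0.030108893290162086), 8.499648094177246) 0.09084918271245115
base 13620 [ 0.501441   -0.21437031] ((0.5483072400093079, -0.20453882217407227), (0.1797621250152588, 0.1303793042898178), 8.217856407165527) 0.019381173360621024
t 7.1 tcp [ 0.5508 -0.2024  0.1922] yaw -171.58 tilt 0.04 F [-0.5 -0.7 -2.7] w 0.0164 q6 -0.61 
shift [ 0.002  -0.0008  0.0272] turn 0.002
```

View pics/s4.png

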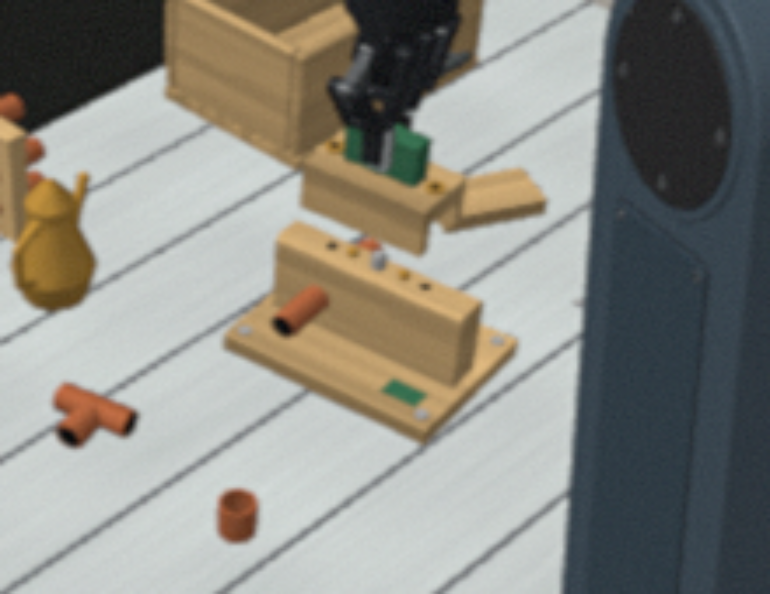

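View pics/w4.png

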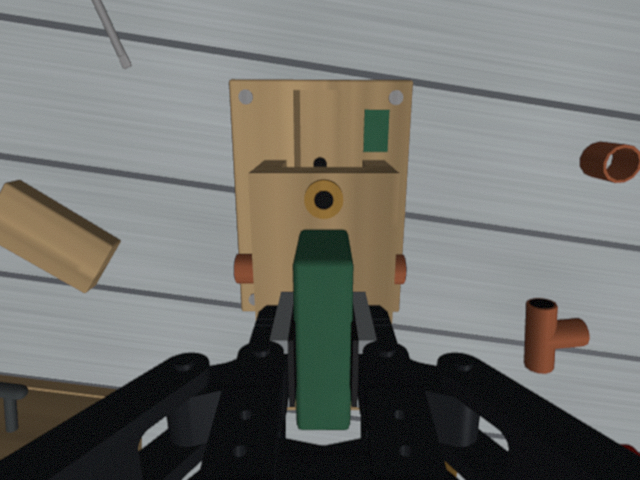

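Emit:
send_rows:
  moves:
    - [[0.002, -0.002, 0.005], 0.002]
    - [[0.002, -0.002, 0.015], 0.002]
    - [[0.002, -0.002, 0.027], 0.002]
    - [[0.002, -0.002, 0.038], 0.002]
    - [[0.002, -0.002, 0.045], 0.002]
    - [[0.002, -0.002, 0.048], 0.002]
    - [[0.002, -0.002, 0.048], 0.002]
    - [[0.002, -0.002, 0.048], 0.002]

```text
time: 7.95
tcp_pos: [0.5488, -0.2058, 0.1442]
eef_rot: [-0.225, 3.133, -0.001]
force: [0.3, 0.7, -2.2]
width: 0.0167
```

```bash
python3 - <<'E'
from fx import *
rel([.549,-.2045,.132],-171.7)
look("w5")
E
```

```text
t 7.95 tcp [ 0.5488 -0.2058  0.1442] yaw -171.8 tilt 0.04 F [ 0.3  0.7 -2.2] w 0.0167 q6 -0.62 
shift [-0.0004  0.0012  0.0122] turn -0.0017
plate 14580 [-0.00682785 -0.00719903  0.00755682] ((0.0006951354444026947, 0.0006901659071445465), (0.054381560534238815, 0.10055619478225708), 89.89618682861328)
ribtop 4915 [ 0.48512456 -0.21345307] ((0.4856109023094177, -0.2133616954088211), (0.0328039675951004, 0.030107541009783745), 8.133620262145996) 0.09087154944764328
base 20254 [ 0.5086444  -0.20932063] ((0.548045814037323, -0.20441895723342896), (0.17919789254665375, 0.1304839551448822), 8.253472328186035) 0.019411925396716954
```

View pics/w5.png

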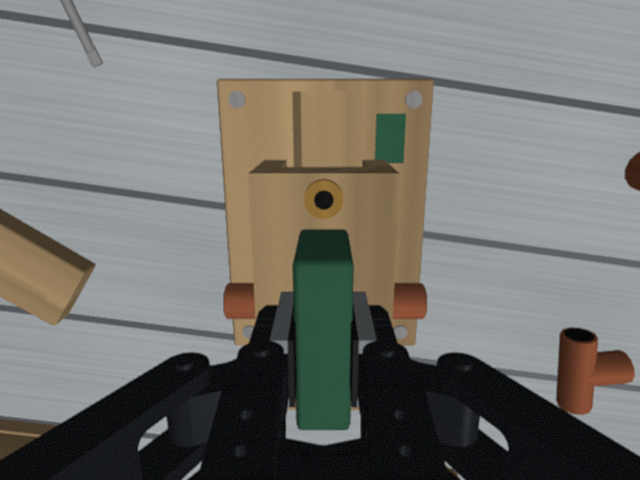

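Emit:
send_rows:
  moves:
    - [[0, 0.0008, 0.002], 0]
    - [[0, 0.0008, 0.005], 0]
    - [[0, 0.0008, 0.008], 0]
    - [[0, 0.0008, 0.011], 0]
    - [[0, 0.0008, 0.012], 0]
    - [[0, 0.0008, 0.012], 0]

```text
time: 8.6
tcp_pos: [0.5482, -0.2048, 0.1314]
eef_rot: [0.225, -3.133, -0.001]
force: [0.0, -0.5, -2.1]
width: 0.0167
```

```bash
python3 - <<'E'
from fx import *
rel([.549,-.2045,.1295],-171.7)
look("w6")
E
```

```text
t 8.6 tcp [ 0.5482 -0.2048  0.1314] yaw -171.8 tilt 0.05 F [ 0.  -0.5 -2.1] w 0.0167 q6 -0.62 
shift [-0.0008  0.0001  0.0019] turn -0.0017
plate 14571 [-0.00760709 -0.00696675  0.00758405] ((0.00042257457971572876, 0.0007291026413440704), (0.05430258437991142, 0.10111569613218307), 89.91202545166016)
base 22424 [ 0.50959283 -0.21050435] ((0.5484616756439209, -0.20437315106391907), (0.17940989136695862, 0.13057030737400055), 8.243464469909668) 0.01941720377254717
```

Emit:
send_rows:
  moves:
    - [[-0.0005, 0, 0.001], 0]
    - [[-0.0005, 0, 0.002], 0]
    - [[-0.0005, 0, 0.003], 0]
    - [[-0.0005, 0, 0.004], 0]
    - [[-0.0005, 0, 0.004], 0]

```text
time: 9.15
tcp_pos: [0.5488, -0.2047, 0.1276]
eef_rot: [0.225, -3.133, -0.0]
force: [0.4, 0.4, -3.0]
width: 0.0166
```

```bash
python3 - <<'E'
from fx import *
rel([.549,-.2045,.1225],-171.7)
E
```

```text
t 9.15 tcp [ 0.5488 -0.2047  0.1276] yaw -171.79 tilt 0.02 F [ 0.4  0.4 -3. ] w 0.0166 q6 -0.61 
shift [-0.0002  0.0002  0.0051] turn -0.0016
```

Below the pin-tip height by 2 mm with no contact force yet, so it may already be entering. I continue gently.

Emit:
send_rows:
  moves:
    - [[0, 0, 0.001], 0]
    - [[0, 0, 0.002], 0]
    - [[0, 0, 0.003], 0]
    - [[0, 0, 0.003], 0]

```text
time: 9.55
tcp_pos: [0.5488, -0.2047, 0.1246]
eef_rot: [0.225, -3.133, -0.0]
force: [0.1, 0.7, -3.0]
width: 0.0166
```

Emit:
send_rows:
  moves:
    - [[0, 0, 0.001], 0]
    - [[0, 0, 0.002], 0]
    - [[0, 0, 0.003], 0]
    - [[0, 0, 0.003], 0]

```text
time: 9.95
tcp_pos: [0.5491, -0.2048, 0.1226]
eef_rot: [-0.225, 3.133, -0.001]
force: [-1.6, 0.6, 1.8]
width: 0.017
```

```bash
python3 - <<'E'
from fx import *
rel([.549,-.2045,.1155],-171.7)
look("w7")
p,d=arm.camera("side");save("s7",cv2.resize(p[120:300,280:500],None,fx=3.5,fy=3.3))
E
```

```text
t 9.95 tcp [ 0.5491 -0.2048  0.1226] yaw -171.79 tilt 0.05 F [-1.6  0.6  1.8] w 0.017 q6 -0.61 
shift [0.0001 0.0003 0.0071] turn -0.0016
plate 14541 [-0.00657189 -0.00740835  0.0075306 ] ((0.0005709938704967499, 0.0006596092134714127), (0.10088176280260086, 0.054317742586135864), 0.060781050473451614)
base 24374 [ 0.51001906 -0.20992322] ((0.5479947924613953, -0.20445361733436584), (0.17838959395885468, 0.13045619428157806), 8.200775146484375) 0.01939817108444909
```

View pics/s7.png

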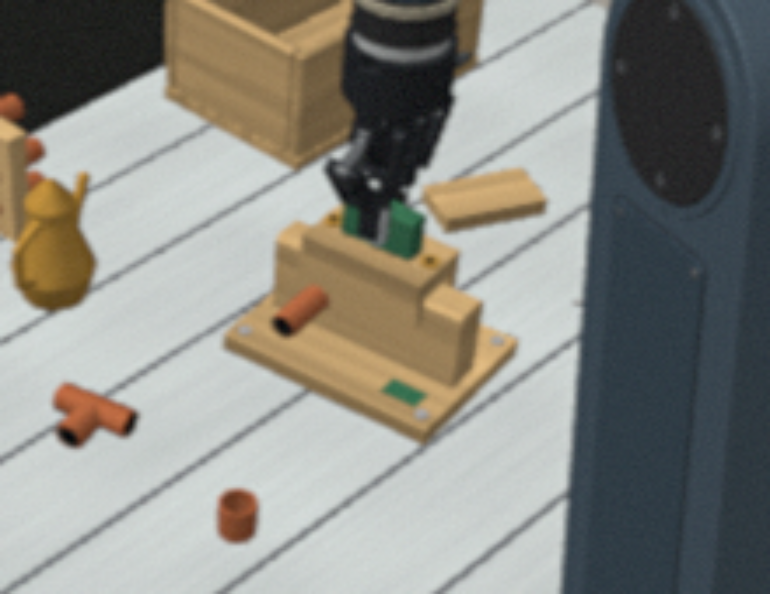

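Emit:
send_rows:
  moves:
    - [[0, 0, 0.001], 0]
    - [[0, 0, 0.002], 0]
    - [[0, 0, 0.003], 0]
    - [[0, 0, 0.004], 0]
    - [[0, 0, 0.005], 0]
    - [[0, 0, 0.006], 0]
    - [[0, 0, 0.006], 0]

```text
time: 10.75
tcp_pos: [0.5492, -0.2049, 0.1171]
eef_rot: [-0.225, 3.133, -0.001]
force: [-3.0, 0.7, 7.5]
width: 0.0165
```

```bash
python3 -c "
from h import *
rel([.549,-.2045,.1155],-171.7)"
```

```text
t 10.75 tcp [ 0.5492 -0.2049  0.1171] yaw -171.79 tilt 0.07 F [-3.   0.7  7.5] w 0.0165 q6 -0.61 
shift [0.0001 0.0004 0.0016] turn -0.0016
```

Emit:
send_rows:
  moves:
    - [[0.0003, 0, 0.0007], 0]
    - [[0.0003, 0, 0.0014], 0]
    - [[0.0003, 0, 0.002], 0]
    - [[0.0003, 0, 0.0025], 0]
    - [[0.0003, 0, 0.0025], 0]

```text
time: 11.25
tcp_pos: [0.5491, -0.2049, 0.1169]
eef_rot: [-0.225, 3.131, -0.002]
force: [-5.7, 3.1, 14.6]
width: 0.0167
```

```bash
python3 - <<'E'
from fx import *
rel([.549,-.2045,.1155],-171.7)
look("w8")
E
```

```text
t 11.25 tcp [ 0.5491 -0.2049  0.1169] yaw -171.79 tilt 0.16 F [-5.7  3.1 14.6] w 0.0167 q6 -0.61 
shift [0.0001 0.0004 0.0014] turn -0.0015
plate 14525 [-0.00770555 -0.00817724  0.00751004] ((0.0005146153271198273, 0.0006969701498746872), (0.05435555800795555, 0.10096598416566849), 89.96051788330078)
base 25854 [ 0.50949   -0.2098747] ((0.5463263988494873, -0.20454402267932892), (0.17621192336082458, 0.13076180219650269), 8.423040390014648) 0.01937772939778227
```

Emit:
send_rows:
  moves:
    - [[0.0003, -0.0003, 0.001], 0]
    - [[0.0003, -0.0003, 0.002], 0]
    - [[0.0003, -0.0003, 0.003], 0]
    - [[0.0003, -0.0003, 0.003], 0]

```text
time: 11.7
tcp_pos: [0.5492, -0.2049, 0.1169]
eef_rot: [-0.225, 3.129, -0.003]
force: [-8.2, 5.3, 24.0]
width: 0.0168
```

```bash
cat > chk.py <<'E'
from fx import *
rel([.549,-.2045,.1155],-171.7)
c,s=np.cos(np.radians(8.3)),np.sin(np.radians(8.3))
for n in ["scene","side","wrist"]:
    st=arm.read_state();p,d=arm.camera(n);C=cloud(n,d,st)-[.548,-.2035,0]
    X=C[...,0]*c+C[...,1]*s;Y=-C[...,0]*s+C[...,1]*c;Z=C[...,2]
    for nm,m in [("plate",(abs(X)<.046)&(abs(Y)<.022)&(abs(Z-.109)<.005)),("rib",(abs(X)>.055)&(abs(X)<.077)&(abs(Y)<.008)&(abs(Z-.09)<.005))]:
        m&=d>0
        if m.sum()<10: continue
        f=np.linalg.lstsq(np.c_[X[m],Y[m],np.ones(m.sum())],Z[m],rcond=None)[0]
        print(n,nm,m.sum(),np.median(Z[m]).round(4),f.round(4))
E
python3 chk.py
```

```text
t 11.7 tcp [ 0.5492 -0.2049  0.1169] yaw -171.77 tilt 0.28 F [-8.2  5.3 24. ] w 0.0168 q6 -0.62 
shift [0.0001 0.0004 0.0014] turn -0.0012
scene plate 305 0.109 [0.0109 0.0092 0.1089]
scene rib 80 0.0908 [-0.0047 -0.0455  0.0911]
side plate 239 0.1098 [-0.007   0.0066  0.1098]
side rib 52 0.0913 [ 0.0043 -0.0393  0.0914]
wrist plate 9562 0.1095 [-0.0276  0.0047  0.109 ]
wrist rib 2483 0.0914 [ 0.0026 -0.0027  0.0916]
```

Emit:
send_rows:
  moves:
    - [[0, 0, 0], 0]
    - [[0, 0, 0], 0]
    - [[0, 0, 0], 0]
    - [[0, 0, 0], 0]
    - [[0, 0, 0], 0]

```text
time: 12.35
tcp_pos: [0.5492, -0.2049, 0.1168]
eef_rot: [-0.225, 3.129, -0.003]
force: [-8.7, 6.2, 24.5]
width: 0.0165
```

```bash
python3 chk.py; python3 - <<'E'
from fx import *
p,d=arm.camera("scene");save("c9",p)
p,d=arm.camera("side");save("s9",cv2.resize(p[120:300,280:500],None,fx=3.5,fy=3.3))
E
```

```text
t 12.35 tcp [ 0.5492 -0.2049  0.1168] yaw -171.77 tilt 0.27 F [-8.7  6.2 24.5] w 0.0165 q6 -0.62 
shift [0.0001 0.0004 0.0013] turn -0.0012
scene plate 311 0.109 [0.0082 0.0005 0.1091]
scene rib 70 0.0909 [0.008  0.0483 0.0904]
side plate 231 0.1099 [ 0.0034 -0.0123  0.11  ]
side rib 57 0.0922 [ 0.0044 -0.0597  0.0919]
wrist plate 9570 0.1095 [-0.0269  0.0052  0.109 ]
wrist rib 2474 0.0914 [ 0.0026 -0.0022  0.0915]
```

View pics/c9.png

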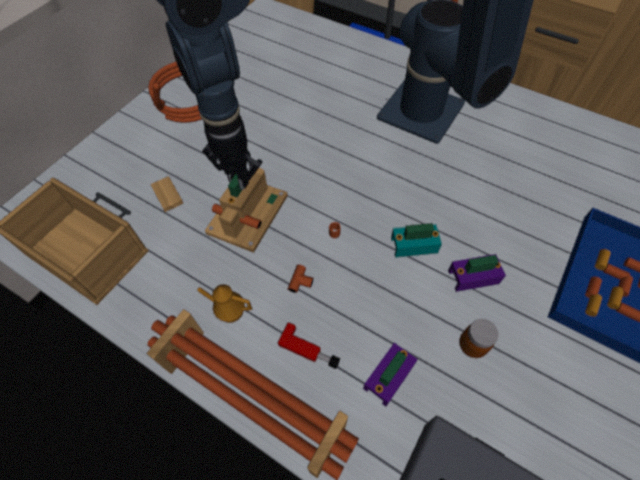

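View pics/s9.png

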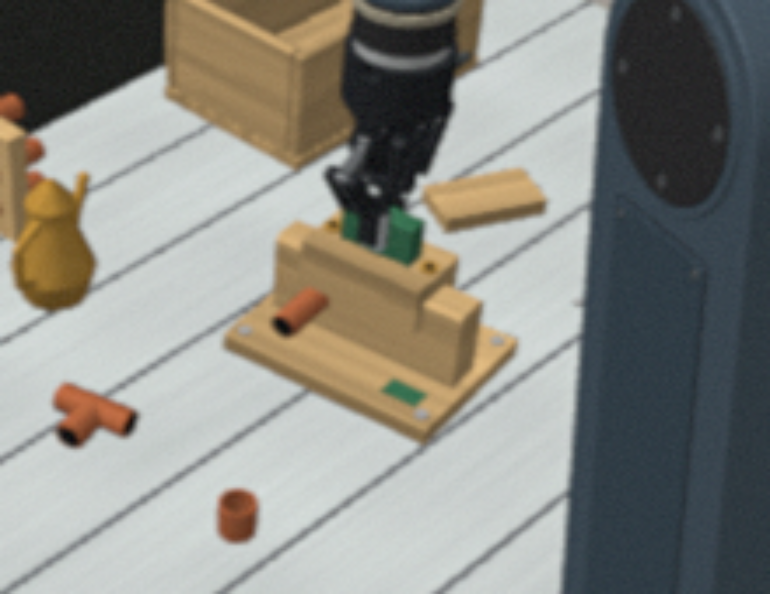

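The side view (around 380,270) shows the guide astride the rib and fully lowered. In the scene view, the nearby loose items are where they started. The plate top is 18 mm above the rib and steady, so I hand in.

```bash
python3 -c "
from h import *
print(arm.close_job())"
```

```text
the job is handed in; nothing more can be done
None
```

I gripped the plywood guide by its green grip and set it astride the rib. It went over the locating pin without any searching along the rib. I then pressed it down onto the plungers and handed in at about 12.6 s, still gripping and pushing down.

**Fully down:** the plate top stood about 18 mm above the rib top in all three cameras (17.7 to 18.5 mm), as expected when fully down. On free plungers it would be 25 mm. When I increased the push from 15 to 24 N the tool did not sink further, which means a hard stop. The last reading was 24 N down and steady.

**Disagreements:**
- The tool stopped about 1.3 mm higher than I had predicted, at 116.8 mm instead of 115.5 mm. The cameras also read the rib top 1 to 2 mm too high. The measured plunger travel came out near 6 mm instead of 7, so I relied on the plate-to-rib difference.
- A sideways force of about 10 N remained at the end, and the tool was tilted about 0.3°. The wrist camera fits the plate with a slope of about 1.5° along its length. The other two cameras show less slope, with no agreed direction.

**Other items:** by eye, the items I could compare in the scene camera view had not moved. The arm hid the screwdriver in that last view.

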